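Load a bar in the fixture and set its guarded hold-down

TASK

Draw the aluminium bar out of its covered rack by the end that sticks out and set it down on the bench clear of the rack, then take it again by its middle, lay it on the fixture's bed and push it until it lies flat and parallel against the rail, its middle at the rail's middle. Then reach through the round opening of the guard and turn the sunken knob clockwise to its stop, so that the hold-down arm lies over the bar. Do not press on the guard, and leave the padlock, the lock cylinder and the cutter wheel where they are.

Things in the scene. Friction and masses are not known exactly. Their poses are not given: they have to be found in the camera images.
- bar: plain aluminium bar, 24 wide (x) x 160 long (y) x 16 high (z) mm, 0.2 kg (may vary by a third); loose. Origin at the centre of its underside. It starts lying on the bench inside the rack, its -y end sticking out 67 to 80 mm
- rack: low covered steel sleeve fixed to the bench, without a floor, 100 mm long (y), 77 mm wide over its flanges, 32 mm high; inside 40 mm wide and 29 mm high. Origin at bench height in its middle; the open mouth is at y = -50 mm, the +y end is closed by a 3 mm wall. Its yaw varies. A tall hand press with a lever stands left of it on the bench: come over from the middle
- fixture: dark steel fixture fixed to the bench, place and yaw vary. Origin at bench height under the middle of the rail's front face; x away from the robot, square to the rail, y along it, z up. Bed: 6 mm high, x = -85 to 0, 170 mm long (y). Steel rail: x = 0 to 10 mm, 170 mm long, 12 mm above the bed (4 mm less than the bar). The bar is home with its origin at x = -12, y = 0, z = 6 mm
- rail_mid (a point): middle of the rail's front face at the height of the bed surface, 6 mm above the bench; axes as the fixture's. A bar held across its width cannot be put down touching the rail, as a finger is between: lay it down about 45 mm short and push it home
- guard: grey hood fixed on the fixture behind the rail, 112 x 112 mm, its top 57 mm above the bench; round opening of 92 mm in the 5 mm top plate, centred over the knob; 3 mm skirt walls from 31 to 52 mm height. Origin at bench height on the knob's axis (fixture x = 67, y = 0 mm); axes as the fixture's. Open the fingers only a little: they must stay under about 80 mm over their backs
- holddown (a joint): angle of the knob with its hold-down arm, rad: 0 = parked, the arm pointing 60 degrees clockwise (from above) of the fixture's +x; grows as the knob turns clockwise from above; 2.094 = at the stop, the arm pointing to the fixture's -x over rail and bar. Stays where it is left; friction 0.05 N m. Starts at 0 to 0.35, so it takes more than one grasp
- holddown_grip (a point): top of the knob on its axis, 50 mm above the bench, 7 mm below the guard's top. Its x runs along the arm and turns with the knob. Grip: a black bar 44 mm long along x, 15 mm thick along y, from 32 to 50 mm above the bench, on a disc of 45 mm diameter. The steel arm, 89 mm long from the axis, up to 15 mm wide, turns under the hood at 24 to 29 mm above the bench, 2 mm above a bar lying on the bed
- padlock: brass padlock lying flat, 59 x 40 x 15 mm, a bystander; origin under its middle
- cylinder: nickel lock cylinder lying flat, 33 x 67 x 17 mm, a bystander; origin under its middle
- cutter: steel cutter wheel lying flat, 48 mm diameter, 7 mm thick, a bystander; origin under its middle

How it is judged (in metres and radians):
On the way, in this order (a step that is already met when the one before it is completed fails the run):
1. the bar has been drawn fully out of the rack and lies released on the bench (horizontal distance between bar and rack above 0.13 m and height (world z) of bar below 0.004 m and angle between bar's own y axis and vertical above 1.52 rad and contact force between the fingers and bar below 0.1 N and linear speed of bar below 0.02 m/s), for 0.2 s.
2. the bar lies released on the bed, home against the rail, while the knob is still unturned (below 0.6 rad) (x of bar in the frame of rail_mid between -0.015 and -0.01 m and y of bar in the frame of rail_mid between -0.02 and 0.02 m and z of bar in the frame of rail_mid between -0.003 and 0.003 m and angle between the y axis of bar and the y axis of fixture, either way round below 0.025 rad and angle between the z axis of bar and the z axis of fixture, either way round below 0.06 rad and contact force between the fingers and bar below 0.1 N and linear speed of bar below 0.02 m/s and value of joint holddown below 0.6 rad), for 0.2 s.
At the end, for the whole second after the job is handed in: The bar lies flat on the bed against the rail: its gap to the rail under 3 mm, parallel within 0.025 rad, its middle within 20 mm of the rail's middle; the knob is turned clockwise to within 0.1 rad of its stop so that the arm lies over the bar; both are released and at rest (x of bar in the frame of rail_mid between -0.015 and -0.01 m and y of bar in the frame of rail_mid between -0.02 and 0.02 m and z of bar in the frame of rail_mid between -0.003 and 0.003 m and angle between the y axis of bar and the y axis of fixture, either way round below 0.025 rad and angle between the z axis of bar and the z axis of fixture, either way round below 0.06 rad and contact force between the fingers and bar below 0.1 N and linear speed of bar below 0.02 m/s and value of joint holddown above 1.99 rad and velocity of joint holddown between -0.05 and 0.05 rad/s and contact force between the fingers and holddown below 0.1 N); the robot touches nothing.
It fails at once if the guard is pressed with more than 20 N (contact force between guard and anything else above 20 N).
It fails at once if the padlock is moved more than 20 mm (distance of padlock from where it was at the start of the episode above 0.02 m).
It fails at once if the lock cylinder is moved more than 20 mm (distance of cylinder from where it was at the start of the episode above 0.02 m).
It fails at once if the cutter wheel is moved more than 20 mm (distance of cutter from where it was at the start of the episode above 0.02 m).
It also fails if it takes over 72 s, if anything falls off the work surface, if the arm or the gripper's body presses on something with over 40 N, if the wrist force passes 120 N, or if a joint passes its speed limit or range.

ROBOT

A 6-joint arm with a two-finger parallel gripper is mounted at the origin on a cart in front of the work surface, level with it; the furniture and walls round the work are solid. World frame = base frame: x ahead of the robot, y to its left, z up, the work surface at z = 0. Lengths are in mm, angles in degrees, forces in N, time in s.
With the tool pointing down it reaches from about 250 to 775 mm from the base axis. Payload 4 kg.
Tool frame: the origin (TCP) lies midway between the tips of the shut fingers; the grasp point (between the pads) lies arm.tcp_to_grasp behind it (arm.tcp_to_grasp is the distance from the TCP to the grasp point, in mm); z points along the fingers, y is the line along which they close (so a half turn about z gives the same grasp; the last joint's range is limited). The gripper opens to 94 mm and grips with 3 to 60 N. Pads are 16 mm wide; open, the fingers measure 119 mm over their backs; the gripper's body (75 mm by 177 mm) begins 78 mm behind the grasp point.
Start: joints at [62.332, 4.996, 78.535, -0, 96.463, -5.907], TCP at [203.915, 510.822, 205.506] pointing down, gripper open.
Joint ranges: [-177.83, 177.83], [-43.37, 116.18], [15.69, 146.23], [-61.86, 241.86], [9.47, 152.12], [-147.06, 147.06]. Speed limits (degrees/s): [159.86, 159.86, 180, 180, 180, 180].

INTERFACE

Orientations are given as a 3x3 rotation matrix whose columns are the frame's x, y, z axes.
In Python, from rig import arm, imaging, finish_job gives the robot as it stands. The module is installed in compiled form; this text tells all that it offers.
- The arm moves only by the shell command python3 -m jog 'ROWS' [FORCE]. ROWS is JSON, a list of rows, each a list of 5 numbers: the opening, from 0 (shut) to 1 (fully open), then the shift along the tool's x, y, z in cm, then the turn about the tool's z in rad. A call has 1 to 20 rows; each row is the pose to reach, as a shift and turn from the pose commanded when the call began, along the tool's axes at that moment; what a row does not reach only later rows make up. A row lasts 1/12 s, in which the tool goes at most 41.7 mm and 7.16 degrees, less where a joint would pass 70% of its speed; a pose out of reach is approached as far as the arm can. A call with a gripper value outside its range is refused whole. The fingers move at their own pace and stop on an object; FORCE is the grip in N (left out, the last holds). Time passes only in rows, so rows that repeat a pose let the fingers close. It gives the time, the measured TCP pose, the force, the opening and the grip force at its end, in the units of the state.
- arm.get_state(): the state, without advancing time (a new reading comes with each control period).
- imaging.read_camera(name): name is "side" or "top" or "wrist"; returns a dict with "frame" (420x560x3 uint8, red, green, blue), "intrinsics" (3x3 intrinsics, pixels), "world_to_cam" (4x4, takes a point from world to camera coordinates). Camera axes: x right, y down, z forward; pixel columns grow to the right and rows downward; lengths in mm; the calibration is good to about 2 mm. A picture is of the moment at which its call begins. There is no depth.
- finish_job(): hands the job in; it is judged then, once.
The state is a dict: "clock": time; "qpos": joint angles; "dq": joint speeds; "tau": joint torques, N m; "tool_pos": TCP position; "orientation": TCP orientation; "wrist_force": force on the tool from outside, world axes, zero at the start; "ft_torque": the same for the moment, N m; "grip_width": finger opening in mm; "grasp_force": force on a finger pad.
Only numpy, scipy, OpenCV 4.12 (cv2) and the standard library are available. Lean on these libraries where they do the work, as an engineer would, in place of code of your own. Each camera call takes 0.05 s, during which the arm holds its last target. There are 200 camera calls.

## Working session

There is one attempt and no reset: what is moved stays moved. The work goes in short steps, Python scripts to look and compute and a shell command to move; the robot and the scene stay as the last step left them, time stands still between calls to the robot, and variables do not carry over. Pictures are saved under pics/ and viewed, at most 10 in all, crops included, and the job is handed in when it is done.

```bash
mkdir -p pics; cat > h.py <<'E'
import numpy as np,cv2,sys
from rig import arm,imaging
def cam(n):
    d=imaging.read_camera(n); return d['frame'],np.array(d['intrinsics']),np.array(d['world_to_cam'])
def ray(px,K,W,z):
    px=np.atleast_2d(np.array(px,float)); R=W[:3,:3];t=W[:3,3]
    d=(R.T@np.linalg.inv(K)@np.c_[px,np.ones(len(px))].T).T; o=-R.T@t
    return (o+d*((z-o[2])/d[:,2])[:,None])[:,:2]
def proj(p,K,W):
    p=np.atleast_2d(np.array(p,float)); c=(W[:3,:3]@p.T).T+W[:3,3]; q=(K@c.T).T; return q[:,:2]/q[:,2:]
E
python3 - <<'E'
from h import *
s=arm.get_state();print(s,arm.tcp_to_grasp)
for n in('top','side'):
    f,K,W=cam(n);cv2.imwrite(f'pics/{n}0.png',cv2.resize(f[...,::-1],(784,588),interpolation=cv2.INTER_CUBIC));np.savez(f'{n}0.npz',f=f,K=K,W=W)
    print(n,K.round(1).tolist(),(-W[:3,:3].T@W[:3,3]).round(),W[:3,:3].round(3).tolist())
E
```

```text
{'clock': 0.0, 'qpos': array([ 6.23309229e+01,  5.04015957e+00,  7.86235086e+01, -1.94627102e-03,
        9.64631607e+01, -5.90721174e+00]), 'dq': array([-0.00711522, -0.05312616, -0.05997998,  0.02485217,  0.0174958 ,
       -0.00527661]), 'tau': array([-7.02397101e-04, -3.40190721e+01, -3.02420855e+01,  7.16130668e-02,
        3.30148847e-02, -1.72816535e-04]), 'tool_pos': array([203.67230382, 510.30943758, 204.30511046]), 'orientation': array([[-9.28731294e-01,  3.70752192e-01, -9.98014000e-04],
       [ 3.70753484e-01,  9.28729212e-01, -1.97611827e-03],
       [ 1.94234575e-04, -2.20530005e-03, -9.99997549e-01]]), 'wrist_force': array([-0.86160239, -0.07203189, -0.66125118]), 'ft_torque': array([-0.0166724 , -0.02727661,  0.04317697]), 'grasp_force': 0.0, 'grip_width': 94.08538475283964} 18.8
top [[507.2, 0.0, 274.2], [0.0, 507.2, 210.2], [0.0, 0.0, 1.0]] [ 494.   15. 1508.] [[0.008, -1.0, -0.0], [-0.997, -0.008, -0.071], [0.071, 0.001, -0.998]]
side [[439.1, 0.0, 273.2], [0.0, 439.1, 210.8], [0.0, 0.0, 1.0]] [ 108. -758.  708.] [[0.859, -0.512, -0.005], [-0.3, -0.495, -0.816], [0.415, 0.702, -0.579]]
```

View pics/top0.png

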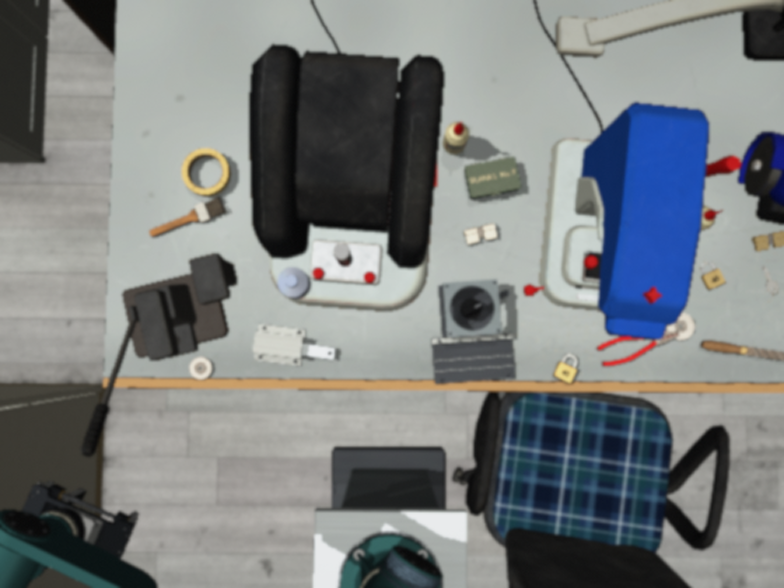

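View pics/side0.png

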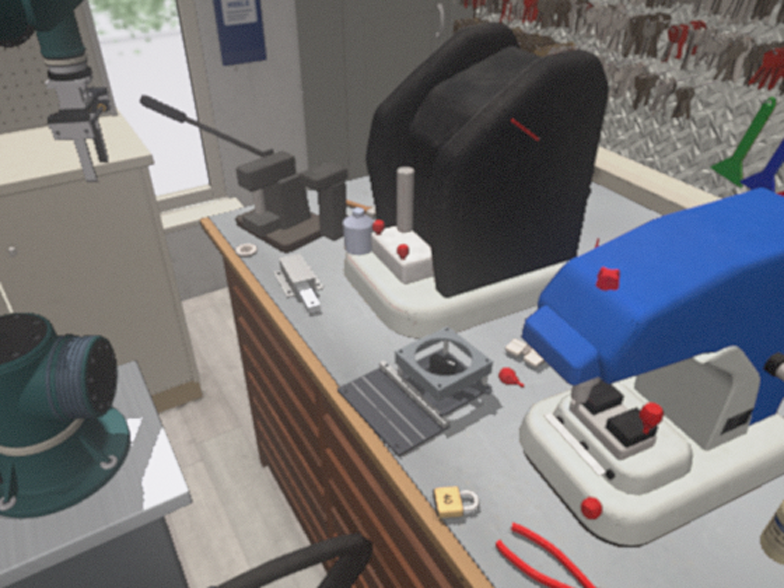

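Top view: the rack is at about (280,345) with the bar's end at (338,353). The fixture's bed is at (474,360), the knob at (475,305), the padlock at (567,368), and a light disc, probably the cutter, at (200,368). Next I enlarge these areas.

```bash
python3 - <<'E'
from h import *
d=np.load('top0.npz');f=d['f'][...,::-1]
a=cv2.resize(f[225:265,175:250],None,fx=8,fy=7.5,interpolation=cv2.INTER_CUBIC)
b=cv2.resize(f[195:275,300:380],None,fx=5,fy=5,interpolation=cv2.INTER_CUBIC)
d2=np.load('side0.npz');g=d2['f'][...,::-1]
c=cv2.resize(g[225:325,235:360],None,fx=3.2,fy=3,interpolation=cv2.INTER_CUBIC)
im=np.zeros((600,800,3),np.uint8);im[:300,:600]=a;im[300:600,:400]=b[100:400] if 0 else cv2.resize(b,(400,300))
im[300:600,400:]=c;cv2.imwrite('pics/c1.png',im)
K,W=d['K'],d['W']
# coarse: bar bright tip, fixture bed
def P(u,v,z):return ray([[u/1.4,v/1.4]],K,W,z)[0].round()
print('rack',P(280,345,32),'bar tip',P(338,353,16),'bed',P(433,345,6),P(514,340,6),P(516,377,6),P(434,382,6),'knob',P(475,305,50),'padlock',P(567,368,10))
E
```

```text
rack [491. 231.] bar tip [476. 111.] bed [494. -88.] [ 506. -259.] [ 428. -263.] [416. -91.] knob [ 577. -171.] padlock [ 448. -369.]
```

View pics/c1.png

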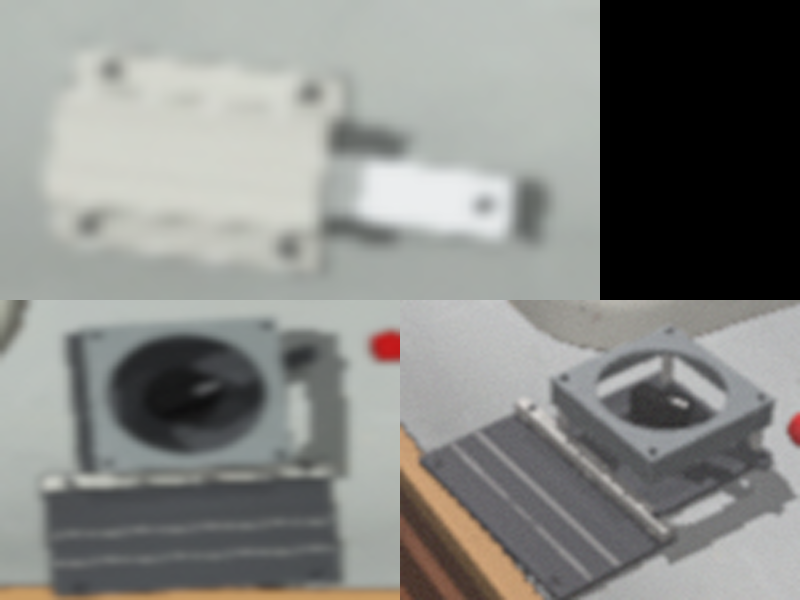

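The crops show the bar's bright top end at crop (355–515, 160–240), pointing right and slightly down. The rail is the pale line from (45,484) to (330,470), and the guard ring is centred at (187,393) with the knob inside. Now the precise fits.

```bash
python3 - <<'E'
from h import *
d=np.load('top0.npz');f=d['f'];K,W=d['K'],d['W'];g=cv2.cvtColor(f,cv2.COLOR_RGB2GRAY)
print(g[247:256,205:245:2])
roi=np.zeros_like(g);roi[240:262,216:245]=1
m=((g>222)&(roi>0)).astype(np.uint8)
c=max(cv2.findContours(m,0,1)[0],key=cv2.contourArea)
q=ray(c[:,0,:],K,W,16).astype(np.float32);r=cv2.minAreaRect(q);print('bar',r,cv2.boxPoints(r).round(1).tolist())
# rail: bright ridge per column
pts=[]
for u in range(312,364):
    col=g[237:252,u].astype(float);w=np.clip(col-150,0,None);
    if w.sum()>0: pts.append((u,237+(w*np.arange(15)).sum()/w.sum(),w.sum()))
pts=np.array(pts);print(pts[[0,1,2,-3,-2,-1]].round(1))
print(g[238:248,300:316].tolist()); print(g[236:246,358:374].tolist())
P=ray(pts[:,:2],K,W,18);vx,vy,x0,y0=cv2.fitLine(P.astype(np.float32),cv2.DIST_HUBER,0,.01,.01).ravel()
print('rail dir',vx,vy,np.degrees(np.arctan2(-vx*np.sign(vy),abs(vy))),x0,y0)
# guard hole: dark inside
m=np.zeros_like(g);m[200:238,318:358]=(g[200:238,318:358]<100)
c=max(cv2.findContours(m,0,1)[0],key=cv2.contourArea);h=cv2.convexHull(c)
e=cv2.fitEllipse(h);print('hole',e,ray([e[0]],K,W,57))
E
python3 -m jog '[[0.5,0,0,0,0]]'
```

```text
[[210 211 211 210 209 189 177 185 220 225 226 217 205 204 200 186 180 177
  176 180]
 [211 211 211 211 207 180 174 188 229 235 235 232 229 228 223 208 199 170
  158 173]
 [209 210 210 210 206 174 174 188 230 237 237 236 236 236 233 226 222 162
  128 160]
 [209 210 210 210 205 171 175 189 231 237 237 237 237 237 234 219 225 155
  109 146]
 [212 212 211 210 205 168 176 196 232 237 237 237 237 237 228 183 215 148
  103 139]
 [212 212 212 213 207 166 172 199 232 236 236 237 237 237 223 161 210 144
  102 140]
 [207 210 212 212 207 155 152 179 221 230 233 234 235 236 228 193 219 142
  104 147]
 [193 202 208 205 200 135 113 136 179 203 215 222 229 232 230 224 224 138
  106 156]
 [183 194 197 185 184 125 101 106 124 145 176 190 207 212 214 223 216 133
  109 158]]
bar ((479.429931640625, 148.26373291015625), (50.202457427978516, 19.415119171142578), 82.3676528930664) [[466.5, 124.69999694824219], [485.70001220703125, 122.0999984741211], [492.3999938964844, 171.89999389648438], [473.1000061035156, 174.39999389648438]]
[[312.  239.8 139. ]
 [313.  238.2  78. ]
 [314.  239.   41. ]
 [324.  243. 
[... 1339 characters left out ...]
], [108, 105, 99, 96, 103, 108, 108, 110, 121, 136, 146, 159, 174, 180, 182, 183], [76, 75, 73, 73, 74, 76, 80, 95, 125, 155, 168, 174, 178, 181, 181, 182], [74, 74, 74, 74, 74, 75, 78, 95, 130, 164, 177, 179, 180, 180, 180, 181], [76, 76, 76, 76, 76, 77, 79, 93, 129, 165, 178, 180, 180, 180, 180, 180]]
rail dir 0.06297443 -0.99801517 3.6105583 506.37616 -127.4017
hole ((336.7228698730469, 219.44024658203125), (31.205020904541016, 31.372358322143555), 11.431154251098633) [[ 571.77626905 -163.1313515 ]]
clock: 0.18
tool_pos: [203.8, 510.5, 204.7]
orientation: [[-0.929, 0.371, -0.001], [0.371, 0.929, -0.001], [0.0, -0.001, -1.0]]
wrist_force: [0.6, -0.1, -0.6]
grip_width: 90.3
grasp_force: 0.0
```

```bash
cat >> h.py <<'E'
def go(*T):
    s=arm.get_state();p=np.array(s['tool_pos']);R=np.array(s['orientation']);yw=np.degrees(np.arctan2(R[1,1],R[0,1]))
    print('now',s['clock'],p.round(1),'yaw',yw.round(2))
    for t in T:
        d=R.T@(np.array(t[:3])-p)/10;a=-((t[3]-yw+180)%360-180)
        print(t,d.round(2),round(np.radians(a),3),'rows>=',round(max(np.linalg.norm(d)*10/41.7,abs(a)/7.16),1))
E
python3 -c "
from h import *
go((340,150,250,0),(479.7,150,120,-7.6),(479.7,150,3,-7.6))"
```

```text
now 0.1833 [203.8 510.5 204.7] yaw 68.24
(340, 150, 250, 0) [-26.02 -28.43  -4.49] 1.191 rows>= 9.5
(479.7, 150, 120, -7.6) [-39.   -23.24   8.5 ] 1.324 rows>= 11.1
(479.7, 150, 3, -7.6) [-39.   -23.22  20.2 ] 1.324 rows>= 11.9
```

```bash
python3 -m jog '[[0.55,-26,-28.4,-4.5,1.19],[0.55,-26,-28.4,-4.5,1.19],[0.55,-26,-28.4,-4.5,1.19],[0.55,-26,-28.4,-4.5,1.19],[0.55,-26,-28.4,-4.5,1.19],[0.55,-26,-28.4,-4.5,1.19],[0.55,-26,-28.4,-4.5,1.19],[0.55,-26,-28.4,-4.5,1.19],[0.55,-26,-28.4,-4.5,1.19],[0.55,-26,-28.4,-4.5,1.19],[0.55,-39,-23.24,8.5,1.324],[0.55,-39,-23.24,8.5,1.324],[0.55,-39,-23.24,8.5,1.324],[0.55,-39,-23.24,8.5,1.324],[0.55,-39,-23.24,8.5,1.324],[0.55,-39,-23.24,8.5,1.324],[0.55,-39,-23.24,8.5,1.324],[0.55,-39,-23.24,8.5,1.324],[0.55,-39,-23.24,8.5,1.324],[0.55,-39,-23.24,8.5,1.324]]'
python3 - <<'E'
from h import *
f,K,W=cam('wrist');cv2.imwrite('pics/w1.png',f[...,::-1]);np.savez('w1.npz',f=f,K=K,W=W)
go((479.7,150,3,-7.6)); print(proj([[476,120,16],[479.7,150,16],[484,185,16]],K,W))
E
```

```text
clock: 1.85
tool_pos: [480.2, 150.8, 122.6]
orientation: [[0.132, 0.991, 0.004], [0.991, -0.132, 0.001], [0.001, 0.003, -1.0]]
wrist_force: [-0.8, -0.1, 0.1]
grip_width: 52.3
grasp_force: 0.0
now 1.9 [480.1 150.8 122.4] yaw -7.59
(479.7, 150, 3, -7.6) [-0.1  -0.07 11.94] 0.0 rows>= 2.9
[[277.73191633 240.4112073 ]
 [277.33647031 205.95899668]
 [276.82729375 163.39722169]]
```

View pics/w1.png

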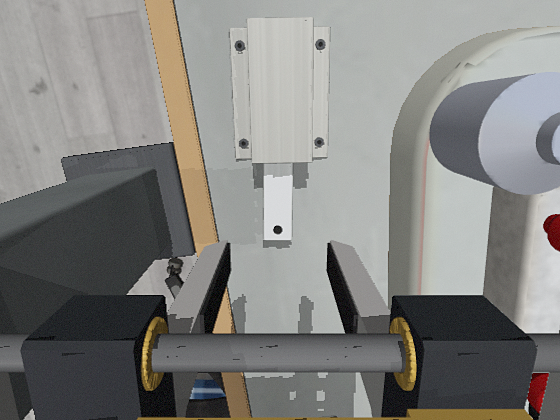

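The wrist view shows the bar's end centred at column 278, its tip at row 241, lined up between the fingers as predicted. I descend, grip and draw it out.

```bash
python3 -m jog '[[0.55,0,-0.05,10.5,0],[0.55,0,-0.05,10.5,0],[0.55,0,-0.05,10.5,0],[0.55,0,-0.05,11.85,0],[0.55,0,-0.05,11.85,0],[0.55,0,-0.05,11.85,0],[0.1,0,-0.05,11.85,0],[0.1,0,-0.05,11.85,0],[0.1,0,-0.05,11.85,0],[0.1,0,-0.05,11.85,0],[0.1,0,-0.05,11.85,0],[0.1,0,-0.05,11.85,0]]' 25
```

```text
clock: 2.9
tool_pos: [479.7, 150.5, 2.3]
orientation: [[0.133, 0.991, 0.001], [0.991, -0.133, 0.0], [0.0, 0.001, -1.0]]
wrist_force: [-0.2, 0.5, 1.6]
grip_width: 23.7
grasp_force: 25.0
```

```bash
python3 -m jog '[[0.1,-1,0,-0.1,0],[0.1,-3,0,-0.1,0],[0.1,-5,0,-0.1,0],[0.1,-7,0,-0.1,0],[0.1,-9,0,-0.1,0],[0.1,-11,0,-0.1,0],[0.1,-13,0,-0.1,0],[0.1,-13,0,-0.1,0],[0.1,-13,0,0,0],[0.1,-13,0,0,0],[0.4,-13,0,0,0],[0.4,-13,0,0,0],[0.4,-13,0,0,0],[0.4,-13,0,0,0],[0.4,-13,0,0,0],[0.45,-13,0,-5,0],[0.45,-13,0,-5,0],[0.45,-13,0,-5,0],[0.45,-13,0,-5,0]]'
python3 - <<'E'
from h import *
f,K,W=cam('top');cv2.imwrite('pics/t2.png',cv2.resize(f[190:280,170:390,::-1],(792,324),interpolation=cv2.INTER_CUBIC));np.savez('t2.npz',f=f,K=K,W=W)
go((476.1-17.3+10.6,120-128.8+79.3,60,-7.6))
f,K,W=cam('wrist');np.savez('w2.npz',f=f,K=K,W=W);cv2.imwrite('pics/w2.png',f[...,::-1])
E
```

```text
clock: 4.48
tool_pos: [462.9, 21.7, 52.4]
orientation: [[0.132, 0.991, 0.002], [0.991, -0.132, 0.0], [0.0, 0.002, -1.0]]
wrist_force: [0.5, -0.4, -0.2]
grip_width: 42.1
grasp_force: 0.0
now 4.5333 [461.9  21.8  51.3] yaw -7.61
(469.40000000000003, 70.49999999999999, 60, -7.6) [ 4.93  0.1  -0.87] -0.0 rows>= 1.2
```

View pics/t2.png

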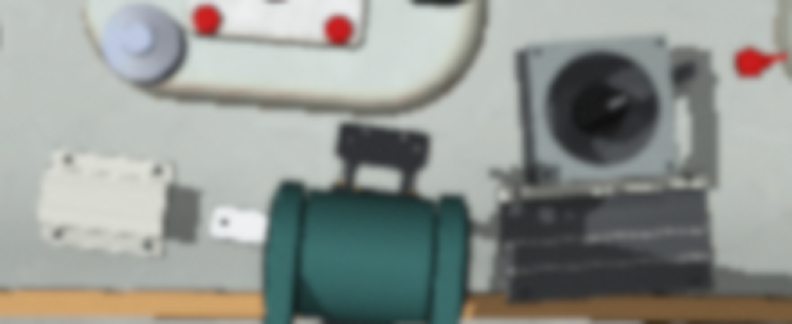

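The bar is clear of the rack: its rear end is at (212,225) and the rack mouth at (165,210), with the arm covering the rest. Next is a wrist look at the fixture from its right side, to measure it before I pick up the bar.

```bash
python3 -c "
from h import *
go((500,-250,200,0))"
python3 -m jog '[[0.45,0,0,-15,0],[0.45,0,0,-15,0],[0.45,0,0,-15,0],[0.45,-27.4,0.2,-15,-0.13],[0.45,-27.4,0.2,-15,-0.13],[0.45,-27.4,0.2,-15,-0.13],[0.45,-27.4,0.2,-15,-0.13],[0.45,-27.4,0.2,-15,-0.13],[0.45,-27.4,0.2,-15,-0.13],[0.45,-27.4,0.2,-15,-0.13],[0.45,-27.4,0.2,-15,-0.13],[0.45,-27.4,0.2,-15,-0.13],[0.45,-27.4,0.2,-15,-0.13]]'
python3 - <<'E'
from h import *
f,K,W=cam('wrist');np.savez('w3.npz',f=f,K=K,W=W);cv2.imwrite('pics/w3.png',f[...,::-1]);go()
E
```

```text
now 4.5833 [461.3  21.8  50.6] yaw -7.61
(500, -250, 200, 0) [-26.43   7.4  -14.95] -0.133 rows>= 7.5
clock: 5.67
tool_pos: [427.5, -249.4, 200.4]
orientation: [[0.003, 1.0, -0.002], [1.0, -0.003, 0.003], [0.003, -0.002, -1.0]]
wrist_force: [0.5, 0.2, 0.5]
grip_width: 42.1
grasp_force: 0.0
now 5.7167 [ 427.7 -248.9  200.8] yaw -0.11
```

View pics/w3.png

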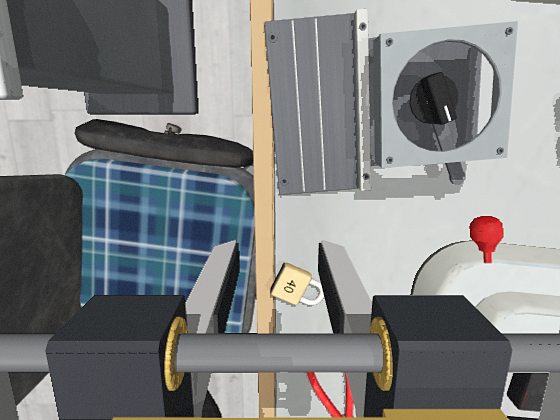

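The wrist view shows the rail strip from (362,10) to (364,188), the bed to its left, the hole centred near (446,95), the black grip from (420,78) to (450,120), and the hold-down arm's tip near (458,178).

```bash
python3 - <<'E'
from h import *
d=np.load('w3.npz');f=d['f'];K,W=d['K'],d['W'];g=cv2.cvtColor(f,cv2.COLOR_RGB2GRAY).astype(float)
print('row80',g[80,345:380].astype(int)); print('col363',g[180:196,363].astype(int),g[2:18,361].astype(int))
# rail front edge: max gradient per row
pts=[]
for v in range(25,180):
    r=cv2.GaussianBlur(g[v:v+1,345:380],(5,1),0)[0];gr=np.diff(r[:18+4]);k=gr.argmax()
    pts.append((345+k+.5,v))
P=ray(np.array(pts)-0,K,W,18);vx,vy,x0,y0=cv2.fitLine(P.astype(np.float32),cv2.DIST_HUBER,0,.01,.01).ravel()
if vy<0:vx,vy=-vx,-vy
yaw=np.degrees(np.arctan2(-vx,vy));print('rail yaw',yaw,'x at y=-167:',x0+(-167-y0)*vx/vy)
# rail ends
for a,b in((362,10),(364,188)):print('end',ray([[a,b]],K,W,18))
# hole rim z57: bright plate/darker interior - points by edge radially
c=np.array([446,95.]);rim=[]
for t in np.arange(0,360,4):
    u=np.array([np.cos(np.radians(t)),np.sin(np.radians(t))]);rr=np.arange(40,68,.5)
    xy=c+rr[:,None]*u; val=cv2.remap(f.astype(np.float32),xy[None,:,0].astype(np.float32),xy[None,:,1].astype(np.float32),1)[0]
    plate=np.array([150,160,163]);
    gr=np.abs(np.diff(cv2.GaussianBlur(val,(1,5),0),axis=0)).sum(1);k=gr.argmax();rim.append(xy[k]+.25*u)
rim=np.array(rim,np.float32);H=ray(rim,K,W,57)
A=np.c_[2*H,np.ones(len(H))];w=np.ones(len(H),bool)
for _ in range(6):
    s=np.linalg.lstsq(A[w],(H[w]**2).sum(1),rcond=None)[0];R=np.sqrt(s[2]+s[0]**2+s[1]**2);e=np.hypot(*(H-s[:2]).T)-R;w=abs(e)<max(1,1.5*np.median(abs(e)))
print('hole',s[:2],R,w.sum())
y=np.radians(yaw);X=np.array([np.cos(y),np.sin(y)]);print('origin from hole',s[:2]-67*X)
# knob top dark
m=np.zeros(g.shape,np.uint8);m[60:130,405:465]=(g[60:130,405:465]<42)
cc=max(cv2.findContours(m,0,1)[0],key=cv2.contourArea);q=ray(cc[:,0,:],K,W,45).astype(np.float32);print('knob dark',cv2.minAreaRect(q))
tip=ray([[457,182]],K,W,29)[0];v=tip-s[:2];print('arm tip',tip,np.hypot(*v),'cw from fixture x',yaw-np.degrees(np.arctan2(v[1],v[0])))
cv2.imwrite('pics/k.png',cv2.resize(f[40:200,370:530,::-1],(600,600),interpolation=cv2.INTER_CUBIC))
E
```

```text
row80 [118 116 118 121 119 117 117 112  66  70  78 104 110 177 223 153 156 150
 152 150 151 150 152 146  84  82  83  86  81  80  82  80  78  78  78]
col363 [225 224 221 154 157 159 157 155 169 238 211 145 151 151 153 153] [207 210 209 209 207 208 211 236 234 233 232 232 233 232 232 232]
rail yaw 4.4137955 x at y=-167: 504.94516
end [[504.10129134 -85.44013844]]
end [[ 515.4658786  -251.12416065]]
hole [ 570.67868515 -163.62923143] 45.147624218583104 62
origin from hole [ 503.87739273 -168.78549097]
knob dark ((560.7515258789062, -166.7711944580078), (31.27748680114746, 44.89458465576172), 13.937115669250488)
arm tip [ 604.924331   -243.03961856] 86.47990427192165 cw from fixture x 71.08572526361915
```

View pics/k.png

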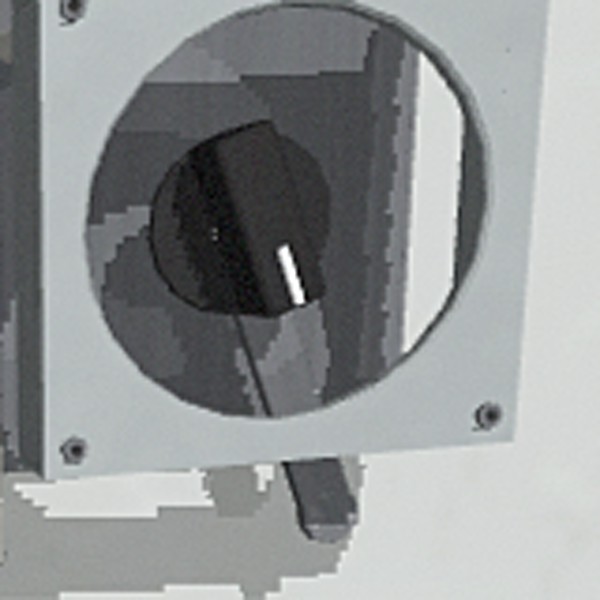

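The crop shows the grip's ridge running from (245,130) to (300,305) and the arm's tip at (330,530), so the arm points about 71° clockwise of the fixture's x (knob ≈0.19 rad). Now the bar's middle.

```bash
python3 -c "
from h import *
go((469,70.4,100,-7.6),(469,70.4,2.3,-7.6))"
```

```text
now 5.7167 [ 427.7 -248.9  200.8] yaw -0.11
(469, 70.4, 100, -7.6) [31.92  4.08 10.13] 0.131 rows>= 8.1
(469, 70.4, 2.3, -7.6) [31.9  4.1 19.9] 0.131 rows>= 9.1
```

```bash
python3 -m jog '[[0.45,31.92,4.08,10.1,0.131],[0.45,31.92,4.08,10.1,0.131],[0.45,31.92,4.08,10.1,0.131],[0.45,31.92,4.08,10.1,0.131],[0.45,31.92,4.08,10.1,0.131],[0.45,31.92,4.08,10.1,0.131],[0.45,31.92,4.08,10.1,0.131],[0.45,31.92,4.08,10.1,0.131],[0.45,31.92,4.08,10.1,0.131],[0.45,31.92,4.08,10.1,0.131],[0.45,31.92,4.08,10.1,0.131]]'
python3 - <<'E'
from h import *
f,K,W=cam('wrist');g=cv2.cvtColor(f,cv2.COLOR_RGB2GRAY);np.savez('w4.npz',f=f,K=K,W=W)
m=np.zeros_like(g);m[:245,240:320]=g[:245,240:320]>225
c=max(cv2.findContours(m,0,1)[0],key=cv2.contourArea);q=ray(c[:,0,:],K,W,16).astype(np.float32)
r=cv2.minAreaRect(q);print(r,cv2.boxPoints(r).round(1).tolist());go((469,70.4,2.3,-7.6))
E
```

```text
clock: 6.63
tool_pos: [469.1, 69.6, 100.9]
orientation: [[0.131, 0.991, -0.0], [0.991, -0.131, -0.001], [-0.001, -0.0, -1.0]]
wrist_force: [0.8, -0.3, -0.6]
grip_width: 42.4
grasp_force: 0.0
((479.8369445800781, 138.43438720703125), (9.717323303222656, 6.898936748504639), 61.813419342041016) [[474.5, 135.8000030517578], [480.6000061035156, 132.5], [485.20001220703125, 141.10000610351562], [479.1000061035156, 144.3000030517578]]
now 6.6833 [469.5  68.7 101.4] yaw -7.62
(469, 70.4, 2.3, -7.6) [ 0.17 -0.08  9.91] -0.0 rows>= 2.4
```

```bash
python3 -m jog '[[0.45,0.15,0,8.5,0],[0.45,0.15,0,8.5,0],[0.45,0.15,0,8.5,0],[0.45,0.15,0,9.9,0],[0.45,0.15,0,9.9,0],[0.45,0.15,0,9.9,0],[0.1,0.15,0,9.9,0],[0.1,0.15,0,9.9,0],[0.1,0.15,0,9.9,0],[0.1,0.15,0,9.9,0],[0.1,0.15,0,9.9,0],[0.1,0.15,0,9.9,0],[0.1,0.15,0,9.9,0]]' 30
python3 - <<'E'
from h import *
y=np.radians(4.2);X=np.array([np.cos(y),np.sin(y)]);o=np.array([504.7,-168.4]);p=o-57*X
print(p);go((469,70,70,-7.6),(*p,70,4.2),(*p,9.5,4.2))
E
```

```text
clock: 7.77
tool_pos: [470.2, 70.3, 3.4]
orientation: [[0.133, 0.991, 0.001], [0.991, -0.133, -0.0], [-0.0, 0.001, -1.0]]
wrist_force: [-3.0, -0.3, 5.9]
grip_width: 23.7
grasp_force: 30.0
[ 447.8530748  -172.57457724]
now 7.7667 [470.2  70.3   3.4] yaw -7.67
(469, 70, 70, -7.6) [-0.05 -0.11 -6.66] -0.001 rows>= 1.6
(np.float64(447.85307479820585), np.float64(-172.57457723627502), 70, 4.2) [-24.37   1.03  -6.66] -0.207 rows>= 6.1
(np.float64(447.85307479820585), np.float64(-172.57457723627502), 9.5, 4.2) [-24.37   1.03  -0.61] -0.207 rows>= 5.9
```

```bash
python3 -m jog '[[0.1,0,0,-3,0],[0.1,0,0,-6.7,0],[0.1,-3,0.1,-6.7,0],[0.1,-7,0.3,-6.7,-0.1],[0.1,-11,0.5,-6.7,-0.2],[0.1,-15,0.7,-6.7,-0.207],[0.1,-19,0.8,-6.7,-0.207],[0.1,-22,0.9,-6.7,-0.207],[0.1,-24.4,1.0,-6.7,-0.207],[0.1,-24.4,1.0,-6.7,-0.207],[0.1,-24.4,1.0,-4,-0.207],[0.1,-24.4,1.0,-2,-0.207],[0.1,-24.4,1.0,-2,-0.207],[0.1,-24.4,1.0,-2,-0.207]]'
python3 - <<'E'
from h import *
go((447.9,-172.6,9.7,4.2))
E
```

```text
clock: 8.93
tool_pos: [445.9, -171.6, 20.6]
orientation: [[-0.074, 0.997, -0.003], [0.997, 0.074, 0.002], [0.002, -0.003, -1.0]]
wrist_force: [0.3, -1.2, -0.6]
grip_width: 23.6
grasp_force: 30.0
now 8.9333 [ 445.9 -171.6   20.6] yaw 4.22
(447.9, -172.6, 9.7, 4.2) [-0.12  0.19  1.09] 0.0 rows>= 0.3
```

```bash
python3 -m jog '[[0.1,-0.05,0.2,0.6,0],[0.1,-0.05,0.2,1.05,0],[0.1,-0.05,0.2,1.15,0],[0.1,-0.05,0.2,1.15,0],[0.1,-0.05,0.2,1.15,0],[0.1,-0.05,0.2,1.15,0]]'
```

```text
clock: 9.43
tool_pos: [449.5, -173.3, 11.0]
orientation: [[-0.073, 0.997, 0.001], [0.997, 0.073, -0.0], [-0.0, 0.001, -1.0]]
wrist_force: [-0.1, -0.0, -1.7]
grip_width: 23.9
grasp_force: 30.0
```

```bash
python3 -m jog '[[0.1,0,0,0.15,0],[0.1,0,0,0.15,0],[0.1,0,0,0.15,0]]'; python3 -m jog '[[0.34,0,0,0,0],[0.34,0,0,0,0],[0.34,0,0,0,0],[0.34,0,0,0,0],[0.36,0,0,-4,0],[0.36,0,0,-6,0],[0.36,0,0,-6,0],[0.36,0,0,-6,0]]'
python3 - <<'E'
from h import *
y=np.radians(4.2);X=np.array([np.cos(y),np.sin(y)]);o=np.array([504.7,-168.4]);Y=np.array([-X[1],X[0]])
p=o-94*X; print(p);go((*p,70,-85.8),(*p,11,-85.8))
f,K,W=cam('wrist');cv2.imwrite('pics/w5.png',f[...,::-1])
E
```

```text
clock: 9.68
tool_pos: [449.7, -173.4, 9.4]
orientation: [[-0.073, 0.997, 0.001], [0.997, 0.073, -0.0], [-0.001, 0.001, -1.0]]
wrist_force: [0.7, 0.1, -0.5]
grip_width: 23.6
grasp_force: 30.0
clock: 10.35
tool_pos: [450.2, -173.7, 70.4]
orientation: [[-0.073, 0.997, 0.003], [0.997, 0.073, -0.002], [-0.002, 0.003, -1.0]]
wrist_force: [-0.8, 0.7, -1.1]
grip_width: 34.0
grasp_force: 0.0
[ 410.95243914 -175.28439053]
now 10.35 [ 450.2 -173.7   70.4] yaw 4.18
(np.float64(410.95243914090094), np.float64(-175.28439052999738), 70, -85.8) [ 0.13 -3.93  0.03] 1.571 rows>= 12.6
(np.float64(410.95243914090094), np.float64(-175.28439052999738), 11, -85.8) [ 0.14 -3.94  5.93] 1.571 rows>= 12.6
```

View pics/w5.png

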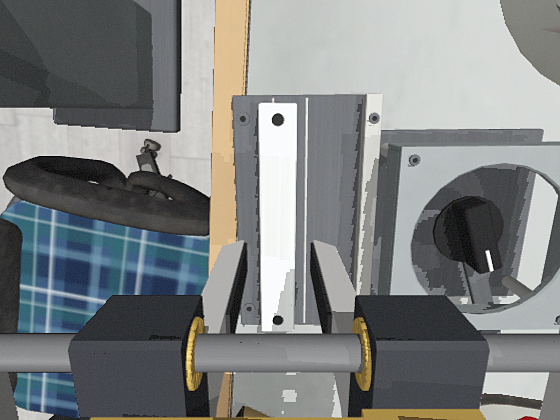

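The wrist view shows the bar lying on the bed parallel to the rail, with its ends at (278,103) and (277,330). Next I rotate the gripper 90° and check the bar's place along the rail from this frame.

```bash
python3 -m jog '[[0.6,0,-4,-1,0.3],[0.6,0,-4,-1,0.6],[0.6,0,-4,-1,0.9],[0.6,0,-4,-1,1.2],[0.6,0.1,-3.95,-1,1.571],[0.6,0.1,-3.95,-1,1.571],[0.6,0.1,-3.95,-1,1.571],[0.6,0.1,-3.95,-1,1.571],[0.6,0.1,-3.95,-1,1.571],[0.6,0.1,-3.95,-1,1.571],[0.6,0.1,-3.95,-1,1.571],[0.6,0.1,-3.95,-1,1.571],[0.6,0.1,-3.95,-1,1.571],[0.6,0.1,-3.95,-1,1.571],[0.6,0.1,-3.95,-1,1.571],[0.6,0.1,-3.95,-1,1.571]]'
python3 - <<'E'
from h import *
# approx: same camera as w5 from saved w4 geometry is not available -> take new side/top look
f,K,W=cam('top');g=cv2.cvtColor(f,cv2.COLOR_RGB2GRAY);cv2.imwrite('pics/t6.png',f[...,::-1])
f,K,W=cam('side');g=cv2.cvtColor(f,cv2.COLOR_RGB2GRAY);np.savez('s6.npz',f=f,K=K,W=W)
im=f[230:330,235:360,::-1];cv2.imwrite('pics/s6.png',cv2.resize(im,(750,600),interpolation=cv2.INTER_CUBIC))
go((411,-175.3,11,-85.8))
E
```

```text
clock: 11.73
tool_pos: [409.1, -174.7, 77.9]
orientation: [[0.997, 0.074, -0.002], [0.074, -0.997, 0.001], [-0.002, -0.001, -1.0]]
wrist_force: [-0.2, 0.1, -0.3]
grip_width: 56.4
grasp_force: 0.0
now 11.8333 [ 409.4 -174.9   78.4] yaw -85.77
(411, -175.3, 11, -85.8) [0.16 0.06 6.74] 0.0 rows>= 1.6
```

View pics/s6.png

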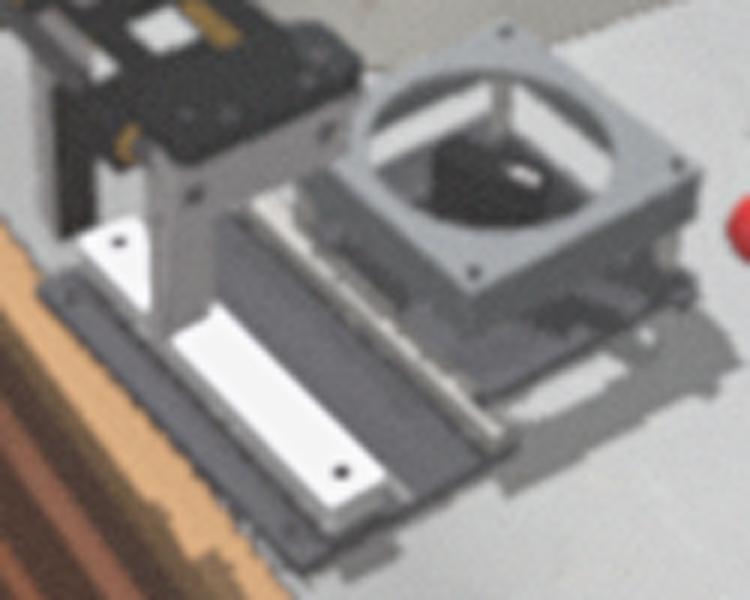

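The side view shows the bar lying flat in the middle of the bed, with the fingers beside its near face. Now I lower and push.

```bash
python3 -m jog '[[0.6,0,0.05,5,0],[0.6,0,0.05,6.7,0],[0.6,0,0.05,6.7,0],[0.6,0.5,0.05,6.7,0],[0.6,1,0.05,6.7,0],[0.6,1.5,0.05,6.7,0],[0.6,2,0.05,6.7,0],[0.6,2.5,0.05,6.7,0],[0.6,3,0.05,6.7,0],[0.6,3.5,0.05,6.7,0],[0.6,4,0.05,6.7,0],[0.6,4.5,0.05,6.7,0],[0.6,4.8,0.05,6.7,0],[0.6,5.0,0.05,6.7,0],[0.6,5.2,0.05,6.7,0],[0.6,5.2,0.05,6.7,0],[0.6,5.2,0.05,6.7,0]]'
python3 -c "
from h import *
go()"
```

```text
clock: 13.25
tool_pos: [462.1, -171.7, 11.8]
orientation: [[0.997, 0.073, 0.001], [0.073, -0.997, 0.0], [0.001, -0.0, -1.0]]
wrist_force: [-0.2, 0.7, 0.5]
grip_width: 56.1
grasp_force: 0.4
now 13.25 [ 462.1 -171.7   11.8] yaw -85.83
```

```bash
python3 -m jog '[[0.6,0.2,0,0,0],[0.6,0.4,0,0,0],[0.6,0.6,0,0,0],[0.6,0.8,0,0,0],[0.6,0.8,0,0,0],[0.6,0.8,0,0,0]]'; python3 -m jog '[[0.6,0.1,0,0,0],[0.6,0.2,0,0,0],[0.6,0.2,0,0,0],[0.6,0.2,0,0,0]]'
```

```text
clock: 13.75
tool_pos: [470.2, -171.1, 11.9]
orientation: [[0.997, 0.073, 0.001], [0.073, -0.997, 0.0], [0.001, -0.0, -1.0]]
wrist_force: [-1.2, 0.1, -0.4]
grip_width: 56.4
grasp_force: 0.0
clock: 14.08
tool_pos: [471.3, -171.0, 11.9]
orientation: [[0.997, 0.073, -0.001], [0.073, -0.997, 0.0], [-0.001, -0.0, -1.0]]
wrist_force: [-2.7, -0.6, 1.1]
grip_width: 56.2
grasp_force: 1.3
```

```bash
python3 -m jog '[[0.6,0.1,0,0,0],[0.6,0.2,0,0,0],[0.6,0.2,0,0,0],[0.6,0.2,0,0,0]]';  python3 -m jog '[[0.6,0.1,0,0,0],[0.6,0.2,0,0,0],[0.6,0.2,0,0,0],[0.6,0.2,0,0,0]]'
```

```text
clock: 14.42
tool_pos: [471.6, -171.1, 11.9]
orientation: [[0.997, 0.073, -0.005], [0.073, -0.997, -0.0], [-0.005, -0.0, -1.0]]
wrist_force: [-6.4, -0.8, 4.4]
grip_width: 56.4
grasp_force: 3.6
clock: 14.75
tool_pos: [471.8, -171.2, 11.9]
orientation: [[0.997, 0.074, -0.009], [0.074, -0.997, -0.0], [-0.009, -0.0, -1.0]]
wrist_force: [-11.8, -1.2, 8.2]
grip_width: 56.5
grasp_force: 6.0
```

The push force has risen to 12 N, so the bar is home. I back off and check.

```bash
python3 -m jog '[[0.6,-1.2,0,0,0],[0.6,-2,0,0,0],[0.6,-5,0,-4,0],[0.6,-8,0,-12,0],[0.6,-8,0,-15,0],[0.6,-8,0,-15,0],[0.6,-8,0,-15,0],[0.6,-8,0,-15,0],[0.6,-8,0,-15,0]]'
python3 - <<'E'
from h import *
f,K,W=cam('wrist');np.savez('w7.npz',f=f,K=K,W=W);cv2.imwrite('pics/w7.png',f[...,::-1]);go()
E
```

```text
clock: 15.5
tool_pos: [396.0, -176.5, 161.8]
orientation: [[0.997, 0.073, 0.001], [0.073, -0.997, -0.0], [0.001, 0.0, -1.0]]
wrist_force: [0.1, -0.1, -0.6]
grip_width: 56.5
grasp_force: 0.0
now 15.55 [ 395.5 -176.1  160.6] yaw -85.83
```

View pics/w7.png

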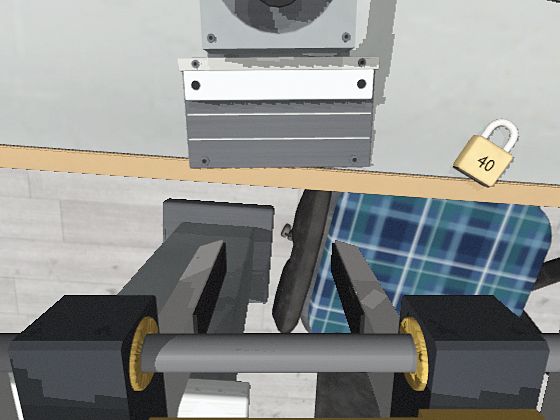

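The bar lies against the rail and looks parallel, spanning columns 184–373 against the rail's 178–378, so it is centred. I check the slopes numerically and plan the knob grasp.

```bash
python3 - <<'E'
from h import *
d=np.load('w7.npz');f=d['f'];K,W=d['K'],d['W'];g=cv2.cvtColor(f,cv2.COLOR_RGB2GRAY).astype(float)
def edge(lo,hi,sgn,z):
    p=[]
    for u in range(205,355):
        gr=sgn*np.diff(g[lo:hi,u]);p.append((u,lo+gr.argmax()+.5))
    P=ray(p,K,W,z).astype(np.float32);a,b,x,y=cv2.fitLine(P,cv2.DIST_HUBER,0,.01,.01).ravel();s=a/b;return np.degrees(np.arctan(-s)),x+(-170-y)*s
print('bar near edge',edge(90,110,-1,22),'bar far edge',edge(64,76,1,22),'rail far edge',edge(52,64,1,18))
print(g[52:104,270].astype(int))
go((571,-163.5,160,23.3),(571,-163.5,36,23.3))
E
```

```text
bar near edge (np.float32(4.631002), np.float32(481.23608)) bar far edge (np.float32(5.4552903), np.float32(505.65298)) rail far edge (np.float32(4.556116), np.float32(515.39557))
[ 81  82  89  85  88 139 182 171 167 149 149 153 147 156 228 222 216 194
 235 254 251 250 251 250 250 250 251 250 250 251 251 251 251 251 250 250
 251 250 251 251 251 251 250 251 252 254 250 178  66  66  69  74]
now 15.55 [ 395.5 -176.1  160.6] yaw -85.83
(571, -163.5, 160, 23.3) [17.6   0.02  0.04] -1.905 rows>= 15.2
(571, -163.5, 36, 23.3) [17.61  0.04 12.44] -1.905 rows>= 15.2
```

Bar edge and rail are parallel within 0.1° with no gap to speak of. Moving over the knob.

```bash
python3 -m jog '[[0.35,17.65,0,0,-1.905],[0.35,17.65,0,0,-1.905],[0.35,17.65,0,0,-1.905],[0.35,17.65,0,0,-1.905],[0.35,17.65,0,0,-1.905],[0.35,17.65,0,0,-1.905],[0.35,17.65,0,0,-1.905],[0.35,17.65,0,0,-1.905],[0.35,17.65,0,0,-1.905],[0.35,17.65,0,0,-1.905],[0.35,17.65,0,0,-1.905],[0.35,17.65,0,0,-1.905],[0.35,17.65,0,0,-1.905],[0.35,17.65,0,0,-1.905],[0.35,17.65,0,0,-1.905],[0.35,17.65,0,0,-1.905],[0.35,17.65,0,0,-1.905],[0.35,17.65,0,0,-1.905],[0.35,17.65,0,0,-1.905],[0.35,17.65,0,0,-1.905]]'
python3 -c "
from h import *
go((571.5,-163.4,75,23.3),(571.5,-163.4,37,23.3))"
```

```text
clock: 17.22
tool_pos: [571.6, -163.5, 161.1]
orientation: [[-0.395, 0.918, -0.001], [0.918, 0.395, 0.001], [0.001, -0.001, -1.0]]
wrist_force: [0.4, -0.4, -0.3]
grip_width: 33.0
grasp_force: 0.0
now 17.2167 [ 571.6 -163.5  161.1] yaw 23.29
(571.5, -163.4, 75, 23.3) [ 0.01 -0.    8.61] -0.0 rows>= 2.1
(571.5, -163.4, 37, 23.3) [ 0.    0.   12.41] -0.0 rows>= 3.0
```

Clear and centred. I descend through the opening and grip.

```bash
python3 -m jog '[[0.35,0,0,4,0],[0.35,0,0,8,0],[0.35,0,0,9.5,0],[0.35,0,0,10.5,0],[0.35,0,0,11.5,0],[0.35,0,0,12.3,0],[0.35,0,0,12.3,0],[0.35,0,0,12.3,0]]'; python3 -m jog '[[0.05,0,0,0,0],[0.05,0,0,0,0],[0.05,0,0,0,0],[0.05,0,0,0,0],[0.05,0,0,0,0]]' 25
```

```text
clock: 17.88
tool_pos: [572.5, -164.0, 39.9]
orientation: [[-0.396, 0.918, 0.002], [0.918, 0.396, -0.0], [-0.001, 0.001, -1.0]]
wrist_force: [-0.8, -0.9, 0.7]
grip_width: 33.1
grasp_force: 0.0
clock: 18.3
tool_pos: [572.4, -164.1, 40.1]
orientation: [[-0.396, 0.918, 0.002], [0.918, 0.396, -0.001], [-0.001, 0.001, -1.0]]
wrist_force: [0.3, -0.2, 2.7]
grip_width: 14.6
grasp_force: 25.0
```

```bash
python3 -m jog '[[0.05,0,0,0,0.1],[0.05,0,0,0,0.2],[0.05,0,0,0,0.3],[0.05,0,0,0,0.4],[0.05,0,0,0,0.5],[0.05,0,0,0,0.6],[0.05,0,0,0,0.7],[0.05,0,0,0,0.8],[0.05,0,0,0,0.9],[0.05,0,0,0,1.0],[0.05,0,0,0,1.0]]'
python3 -m jog '[[0.05,0,0,0,0.1],[0.05,0,0,0,0.2],[0.05,0,0,0,0.3],[0.05,0,0,0,0.4],[0.05,0,0,0,0.5],[0.05,0,0,0,0.6],[0.05,0,0,0,0.7],[0.05,0,0,0,0.75],[0.05,0,0,0,0.75],[0.05,0,0,0,0.75]]'
python3 -c "
from h import *
go();print(arm.get_state()['ft_torque'])"
```

```text
clock: 19.22
tool_pos: [571.5, -164.0, 40.1]
orientation: [[0.562, 0.827, -0.001], [0.827, -0.562, -0.0], [-0.001, -0.0, -1.0]]
wrist_force: [-2.9, -0.0, 6.0]
grip_width: 14.3
grasp_force: 25.0
clock: 20.05
tool_pos: [571.0, -163.3, 40.1]
orientation: [[0.974, 0.226, -0.002], [0.226, -0.974, 0.001], [-0.001, -0.001, -1.0]]
wrist_force: [-4.1, 1.6, 6.0]
grip_width: 14.8
grasp_force: 25.0
now 20.05 [ 571.  -163.3   40.1] yaw -76.95
[ 0.21283704  0.88357644 -0.03552173]
```

```bash
for i in 1; do python3 -m jog '[[0.05,0,0,0,0.05],[0.05,0,0,0,0.1],[0.05,0,0,0,0.14],[0.05,0,0,0,0.14],[0.05,0,0,0,0.14]]'; done; P='from h import *
go();print(arm.get_state()["ft_torque"])'; python3 -c "$P"; python3 -m jog '[[0.05,0,0,0,0.03],[0.05,0,0,0,0.06],[0.05,0,0,0,0.06],[0.05,0,0,0,0.06]]'; python3 -c "$P"
```

```text
clock: 20.47
tool_pos: [571.0, -163.2, 40.1]
orientation: [[0.996, 0.088, -0.002], [0.088, -0.996, 0.001], [-0.002, -0.001, -1.0]]
wrist_force: [-3.7, 1.8, 6.5]
grip_width: 14.8
grasp_force: 25.0
now 20.4667 [ 571.  -163.2   40.1] yaw -84.97
[ 0.24383552  0.8936256  -0.0456705 ]
clock: 20.8
tool_pos: [571.0, -163.2, 40.1]
orientation: [[1.0, 0.029, -0.002], [0.029, -1.0, 0.001], [-0.002, -0.001, -1.0]]
wrist_force: [-4.5, 1.2, 5.3]
grip_width: 14.8
grasp_force: 25.6
now 20.8 [ 571.  -163.2   40.1] yaw -88.32
[0.29381379 0.9079629  0.39975574]
```

Torque jumped to 0.4 N m at the expected yaw, so the knob is at its stop. Releasing and rising.

```bash
python3 -m jog '[[0.05,0,0,0,-0.03],[0.05,0,0,0,-0.03],[0.35,0,0,0,-0.03],[0.35,0,0,0,-0.03],[0.35,0,0,0,-0.03],[0.35,0,0,0,-0.03],[0.35,0,0,-2,-0.03],[0.35,0,0,-4,-0.03],[0.35,0,0,-8,-0.03],[0.35,-10,0,-12,-0.03],[0.35,-17,0,-12,-0.03],[0.35,-17,0,-12,-0.03],[0.35,-17,0,-12,-0.03],[0.35,-17,0,-12,-0.03],[0.35,-17,0,-12,-0.03],[0.35,-17,0,-12,-0.03]]'
python3 - <<'E'
from h import *
go()
f,K,W=cam('wrist');np.savez('w8.npz',f=f,K=K,W=W);cv2.imwrite('pics/w8.png',f[...,::-1]);g=cv2.cvtColor(f,cv2.COLOR_RGB2GRAY).astype(float)
# fixture frame
y=np.radians(4.4);X=np.array([np.cos(y),np.sin(y)]);Y=np.array([-X[1],X[0]]);o=np.array([505.,-168.4])
def S(x,yy,z): 
    p=o+x*X+yy*Y; u,v=proj([[*p,z]],K,W)[0]; return int(g[int(round(v)),int(round(u))]) if 0<=v<420 and 0<=u<560 else -1
for x in(-30,-20,-16,-12,-8,-4,5): print(x,[S(x,yy,22 if x<0 else 18) for yy in range(-84,88,6)])
for x in(-20,-14,-8,-4):print('arm',x,[S(x,yy,29) for yy in range(-24,25,2)])
def edge(lo,hi,sgn,z):
    p=[(u,lo+(sgn*np.diff(g[lo:hi,u])).argmax()+.5) for u in np.r_[c-75:c-25,c+25:c+75]]
    P=ray(p,K,W,z).astype(np.float32);a,b,x,yy=cv2.fitLine(P,cv2.DIST_HUBER,0,.01,.01).ravel();return np.degrees(np.arctan(-a/b)),x+(-170-yy)*a/b
c,r=proj([[*(o-24*X),22]],K,W)[0].astype(int);print(c,r,edge(max(r-10,0),r+12,-1,22))
E
```

```text
clock: 22.13
tool_pos: [402.5, -168.7, 159.3]
orientation: [[0.998, 0.057, 0.002], [0.057, -0.998, -0.0], [0.002, 0.001, -1.0]]
wrist_force: [1.3, 0.5, -1.0]
grip_width: 32.9
grasp_force: 0.0
now 22.1333 [ 402.5 -168.7  159.3] yaw -86.74
-30 [213, 121, 112, 113, 121, 122, 122, 109, 116, 115, 115, 126, 114, 115, 115, 116, 117, 127, 115, 113, 117, 117, 113, 115, 112, 114, 113, 127, 198]
-20 [145, 251, 252, 252, 252, 252, 251, 251, 252, 252, 252, 252, 219, 189, 116, 253, 251, 252, 251, 252, 251, 252, 251, 251, 250, 251, 251, 255, 199]
-16 [148, 254, 247, 252, 252, 251, 252, 251, 252, 251, 251, 252, 204, 145, 168, 220, 252, 252, 252, 252, 252, 252, 252, 252, 251, 253, 255, 255, 198]
-12 [148, 254, 58, 255, 252, 251, 252, 251, 250, 251, 252, 251, 255, 144, 132, 215, 252, 251, 252, 252, 252, 251, 251, 251, 252, 96, 47, 255, 202]
-8 [146, 253, 243, 252, 252, 251, 251, 253, 251, 252, 252, 252, 221, 123, 157, 255, 252, 252, 251, 252, 251, 252, 251, 252, 252, 255, 255, 254, 203]
-4 [148, 253, 252, 251, 252, 251, 250, 252, 252, 252, 252, 251, 206, 122, 122, 255, 251, 251, 252, 252, 251, 252, 252, 252, 251, 251, 252, 255, 204]
5 [166, 168, 35, 169, 165, 154, 149, 150, 150, 151, 148, 146, 151, 117, 115, 126, 153, 146, 152, 227, 220, 218, 218, 217, 227, 199, 119, 230, 183]
arm -20 [252, 252, 252, 252, 251, 255, 199, 199, 205, 184, 113, 122, 113, 129, 255, 253, 252, 251, 251, 251, 252, 252, 252, 252, 252]
arm -14 [251, 252, 251, 251, 252, 255, 197, 201, 120, 136, 165, 169, 131, 164, 168, 148, 255, 252, 252, 252, 252, 252, 252, 252, 252]
arm -8 [252, 251, 251, 252, 252, 251, 255, 203, 214, 116, 122, 123, 157, 157, 124, 255, 252, 251, 252, 252, 252, 252, 252, 251, 252]
arm -4 [252, 252, 252, 251, 252, 252, 255, 191, 199, 118, 126, 121, 124, 129, 125, 255, 252, 251, 251, 251, 251, 251, 252, 251, 252]
284 107 (np.float32(4.685145), np.float32(481.239))
```

The hold-down arm lies centred over the bar within about 1 mm, which is inside the tolerance at the stop, and the bar has not moved.

```bash
python3 -c "
from rig import finish_job
print(finish_job())"
```

```text
the job is handed in; nothing more can be done
None
```

The job is handed in at about 22 s with no verdict returned: the last images show the bar flat and centred against the rail and the hold-down arm over it at its stop, with the robot clear.

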